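# Push a tool-outlet stub home in an air receiver's push-fit port and open the air

## Robot

A 6-joint arm with a two-finger parallel gripper is mounted at the origin on the work surface; the furniture and walls round the work are solid. World frame = base frame: x ahead of the robot, y to its left, z up, the work surface at z = 0. Lengths are in m, angles in rad, forces in N, time in s.
With the tool pointing down it reaches from about 0.275 to 0.875 m from the base axis. Payload 12.5 kg.
Tool frame: the origin (TCP) lies on the centre line of the jaws, within the pads' length; the fingertips stand r.finger_overhang ahead of it and the grasp point (between the pads) lies 3 mm ahead of it (r.finger_overhang is the distance from the TCP to the fingertips, in m); z points along the fingers, y is the line along which they close (so a half turn about z gives the same grasp; the last joint's range is limited). The gripper opens to 85 mm and grips with 20 to 120 N. Pads are 22 mm wide; open, the fingers measure 114 mm over their backs; the gripper's body (76 mm by 85 mm) begins 54 mm behind the grasp point. The pads swing forward as they close: fully open they stand 13 mm farther back than shut.
Start: joints at [-1.428, 0.351, 1.652, -0, 1.139, -0.085], TCP at [0.124, -0.536, 0.253] pointing down, gripper open.
Joint ranges: [-2.75, 2.75], [-0.79, 2.1], [0.01, 2.65], [-1.57, 4.71], [0.07, 3.14], [-2.87, 2.87]. Speed limits (rad/s): [2.22, 2.22, 2.79, 3.14, 3.14, 3.14].

## Interface

Orientations are given as a unit quaternion [x, y, z, w].
In Python, from cell import r, optics gives the robot as it stands. The module is installed in compiled form; this text tells all that it offers. Calls block until the motion is done:
- r.move_to(position, orientation): joint-space move of the TCP to a pose.
- r.move_linear(position, rot=None, vel=0.15): straight line of the TCP; rot=None keeps the orientation; vel is the mean speed in m/s.
- r.set_joints(angles): joint-space move.
- r.set_gripper(opening, squeeze=None): opening from 0.0 (shut) to 1.0 (fully open); squeeze is the grip in N (None keeps the last); returns when the fingers have stopped.
- r.sleep(seconds).
- r.inverse_kinematics(position, orientation): joint angles nearest the present ones, or None.
- optics.get_image(name): name is "scene" or "top" or "wrist"; returns a dict with "pixels" (420x560x3 uint8, red, green, blue), "depth" (420x560 float32, m along the optical axis (not along the pixel's ray), 0 where there is no reading), "fx", "fy", "cx", "cy" (pixels), "camera_from_world" (4x4, takes a point from world to camera coordinates); the wrist camera has in their place "mount" (4x4, takes a point from camera to tool coordinates, whose origin is the TCP and whose axes are the flange's). Camera axes: x right, y down, z forward; pixel columns grow to the right and rows downward; lengths in m; the calibration is good to about 2 mm. A picture is of the moment at which its call begins: read the wrist's pose just before it.
A pose or a line that the arm cannot do raises r.PlanningError and nothing moves.
- r.hand_in(): hands the job in; it is judged then, once.
Readings, each from a call of its own:
- r.current_t(): time.
- r.current_q(): joint angles.
- r.current_qvel(): joint speeds.
- r.current_effort(): joint torques, N m.
- r.current_tool_pos(): TCP position.
- r.current_ee_rot(): TCP orientation.
- r.current_contact_force(): force on the tool from outside, world axes, zero at the start.
- r.current_torque(): the same for the moment, N m.
- r.current_opening(): opening from 0.0 (shut) to 1.0 (fully open).
- r.current_finger_force(): force on a finger pad.
Only numpy, scipy, OpenCV 4.12 (cv2) and the standard library are available. Lean on these libraries where they do the work, as an engineer would, in place of code of your own. Each camera call takes 0.05 s, during which the arm holds its last target. There are 200 camera calls.

## Task

Fit the spare outlet stub (the metal tube with a ringed steel sleeve on top, standing in the drilled wooden block) to the empty push-fit port on top of the small air receiver. With the air lever still shut, push the tube straight down through the grip ring and on past the stiff seal until it bottoms, without forcing it once it is home. Then let go of it and swing the lever a full quarter turn open, so that it lies in line with the row of ports; the stub must stay fully home.

Things in the scene. Friction and masses are not known exactly. Their poses are not given: they have to be found in the camera images.
- stub: Spare outlet stub, 0.13 kg, upright in the drilled block. Round aluminium tube, 16 mm diameter, nose tapered to 12 mm over the lowest 4.6 mm; narrow brass band at 87 to 91 mm; then a steel sleeve with dark rings, 26 mm diameter, to 116 mm; top at 119 mm. Origin: centre of the tube's lower end; z up along the tube. Grip the tube about 68 mm up, or the sleeve.
- drilled_block: Fixed wooden block, 170 x 66 mm, 45 mm high, on the left. Origin: centre of its underside; x along its length. Three holes 19 mm wide, 28 mm deep, at x = -52, 0 and 52 mm. One outer hole holds the stub, the other a shorter plug with a black knob (top 90 mm above the table), which is not needed. The saw's blade guard, 240 mm high, stands between the arm's start and the work.
- air_unit: Grey air receiver, a lying tank 250 mm long, fixed to the table. Origin: on the table under its middle; x points away from the robot, y along the tank to the left, towards the air lever. On top three aluminium outlet modules in a row along y, at y = -60, 0, 60 mm in any order: one empty, one with a stub like yours fitted (top 234 mm above the table), one with a black-knobbed plug (top 190 mm).
- outlet: The module with the empty port, 36 x 60 x 32 mm. Origin: centre of its underside, 101 mm above the table; axes as the air unit's, z up along the port. Over 20 N of the tube's end on the hard stop damages the valve cartridge; with the seal's drag that is some 25 N of push in all, so stop pushing as soon as the hard stop is felt.
- port_mouth (a point): Centre of the empty port's mouth, 145 mm above the table. Below it: ring flared from 22 to 18 mm bore over 3 mm; sprung grip ring, met at 13 to 18 mm depth (a few N); stiff seal, met at 20 to 25 mm, about 8 to 15 N while the nose wedges through, then a drag of 4 to 9 N. Not yet the bottom: the hard stop, unseen, is 26 to 38 mm deep, different each time. Ring and seal then hold the tube.
- check_valve (a joint): Check valve in the empty port; its poppet (spring about 1 N) is pushed down by the tube's end over the last 4 mm before the hard stop. 0 m: shut, as at the start; 0.004 m: fully open, the tube has bottomed.
- lever (a joint): Air lever. 0 rad: shut, handle across the row of ports, pointing towards the robot (outlet's -x); it starts at 0 to 0.15. 1.57 rad: open, against its stop, handle in line with the row and pointing away from the ports (outlet's +y). Grows clockwise seen from above, about the vertical through valve_pivot. Takes about 2 N at the grip and stays where it is left.
- lever_grip (a point): Point in the lever's black rubber grip, 80 mm from the pivot's axis, at mid height. The grip is 14 mm wide, 12 mm high (164 to 176 mm above the table) and reaches from 38 to 98 mm from the axis. Moves with the lever.
- valve_pivot (a point): Point on the lever's vertical axis, 168 mm above the table, at the left end of the row of ports (air unit's y = 122 mm).
Not all that is in view belongs to the job. What is shaped like the stub but red is not meant.

How it is judged:
On the way:
1. the stub's tube bottoms in the empty port (check valve opened by over 3 of its 4 mm) while the lever is still shut (value of joint check_valve above 0.003 m and z of stub in the frame of port_mouth below -0.022 m and horizontal distance between stub and port_mouth below 0.004 m and angle between the z axis of stub and the z axis of outlet, either way round below 0.09 rad and value of joint lever below 0.35 rad), for 0.2 s.
At the end, for the whole second after the job is handed in: the stub stands at rest in the empty port, its end over 22 mm below the mouth, within 4 mm of its axis and within 0.09 rad of parallel to it, holding the check valve over 3 mm open (of 4); the lever is open, past 1.35 rad (of 1.57) (value of joint check_valve above 0.003 m and z of stub in the frame of port_mouth below -0.022 m and horizontal distance between stub and port_mouth below 0.004 m and angle between the z axis of stub and the z axis of outlet, either way round below 0.09 rad and value of joint lever above 1.35 rad and linear speed of stub below 0.02 m/s); the robot touches nothing.
It fails at once if the tube's end pressed on the check valve at the hard stop with over 20 N: the cartridge is damaged (contact force between stub and check_valve_c0 above 20 N).
It fails at once if the lever opened (over 0.35 rad) while the tube is not home (check valve open by less than 2 mm): air would blow out (value of joint lever above 0.35 rad and value of joint check_valve below 0.002 m).
It also fails if it takes over 58 s, if anything falls off the work surface, if the arm or the gripper's body presses on something with over 40 N, if the wrist force passes 120 N, or if a joint passes its speed limit or range.

## Working session

There is one attempt and no reset: what is moved stays moved. The work goes in short steps, each a Python script; the robot and the scene stay as the last script left them, time stands still between calls to the robot, and variables do not carry over. Pictures are saved under pics/ and viewed, at most 10 in all, crops included, and the job is handed in when it is done.

```bash
mkdir -p pics; python3 - <<'E'
from cell import r, optics
import cv2,numpy as np
for n in("scene","top"):
    d=optics.get_image(n); np.savez(f"{n}.npz",**d)
    cv2.imwrite(f"pics/{n}.png",cv2.resize(d["pixels"][:,:,::-1],(800,600),interpolation=cv2.INTER_CUBIC))
    print(n,d["fx"],d["cx"],d["camera_from_world"].round(3).tolist())
print(r.finger_overhang,r.current_ee_rot(),r.current_t())
E
```

```text
scene 436.52820008991563 282.71328848047153 [[-0.794, -0.609, 0.0, 0.509], [-0.459, 0.598, -0.657, 0.237], [0.4, -0.522, -0.754, 0.865], [0.0, 0.0, 0.0, 1.0]]
top 498.0521712067216 288.0360157400287 [[-0.016, -0.999, -0.033, 0.162], [-0.982, 0.022, -0.188, 0.558], [0.188, 0.029, -0.982, 1.142], [0.0, 0.0, 0.0, 1.0]]
0.022 [ 9.93520230e-01  1.13654183e-01 -1.14172491e-05 -5.28787131e-04] 0.1
```

View pics/scene.png

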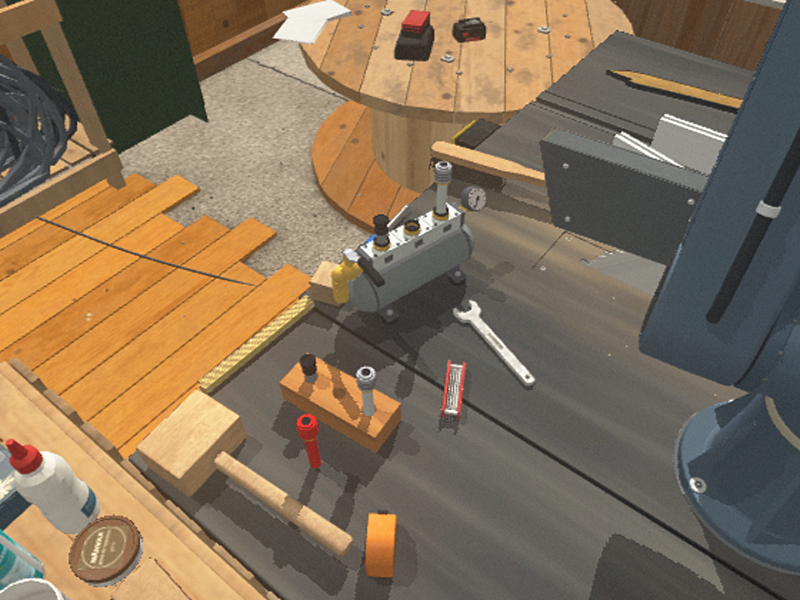

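View pics/top.png

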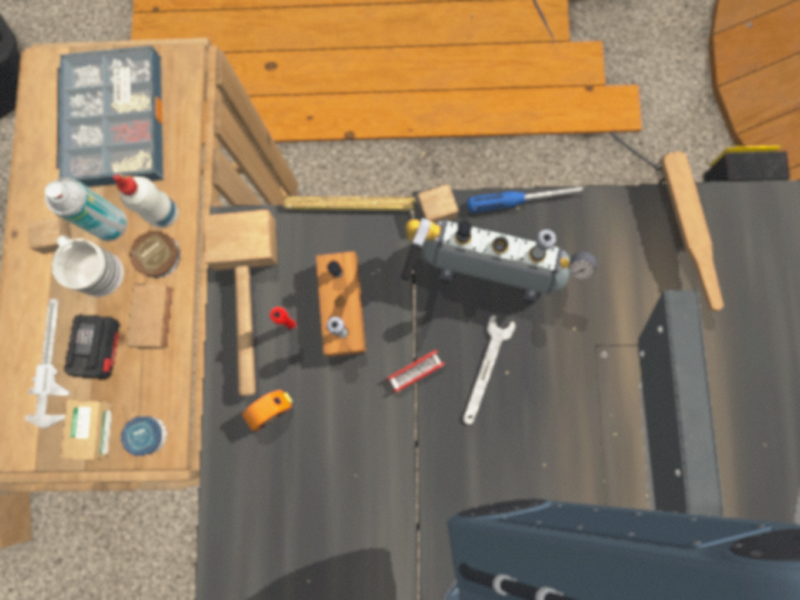

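```bash
python3 - <<'E'
import cv2,numpy as np
c=lambda n,x0,y0,w,h:cv2.resize(np.load(f"{n}.npz")["pixels"][y0:y0+h,x0:x0+w,::-1],(400,300),interpolation=cv2.INTER_CUBIC)
# 4 tiles, each 80x60 px (x5)
a=np.hstack([c("top",275,145,80,60),c("top",325,145,80,60)])
b=np.hstack([c("top",205,190,80,60),c("scene",235,120,100,75)])
cv2.imwrite("pics/crops.png",np.vstack([a,b]))
E
cat > h.py <<'E'
import numpy as np
from cell import r, optics
from scipy.spatial.transform import Rotation as R
def ray(d,u,v,z):
    C=d["camera_from_world"]; Rt=C[:3,:3].T; o=-Rt@C[:3,3]
    k=Rt@np.array([(u-d["cx"])/d["fx"],(v-d["cy"])/d["fy"],1]); return o+k*(z-o[2])/k[2]
def down(yaw): # tool y axis (closing line) at angle yaw from world y; z down
    return (R.from_euler('z',yaw)*R.from_quat([1,0,0,0])).as_quat()
E
python3 - <<'E'
import sys;sys.path.insert(0,'.')
from h import *
T=dict(np.load('top.npz'));S=dict(np.load('scene.npz'))
s=.7
for n,d,u,v,z in [("stub",T,336,325,.136),("stub",S,366,370,.136),("plug",T,335,268,.09),("port",T,500,244,.145),("port",S,412,227,.145),("fit",T,547,237,.234),("fit",S,443,165,.234),("aplug",T,464,231,.19),("aplug",S,380,218,.19)]: print(n,ray(d,u*s,v*s,z).round(4))
E
```

```text
stub [0.4928 0.2672 0.136 ]
stub [0.4963 0.2711 0.136 ]
plug [0.5943 0.2755 0.09  ]
port [0.6143 0.0083 0.145 ]
port [0.6116 0.0177 0.145 ]
fit [ 0.6002 -0.0506  0.234 ]
fit [ 0.5994 -0.0433  0.234 ]
aplug [0.6243 0.0662 0.19  ]
aplug [0.6317 0.0717 0.19  ]
```

View pics/crops.png

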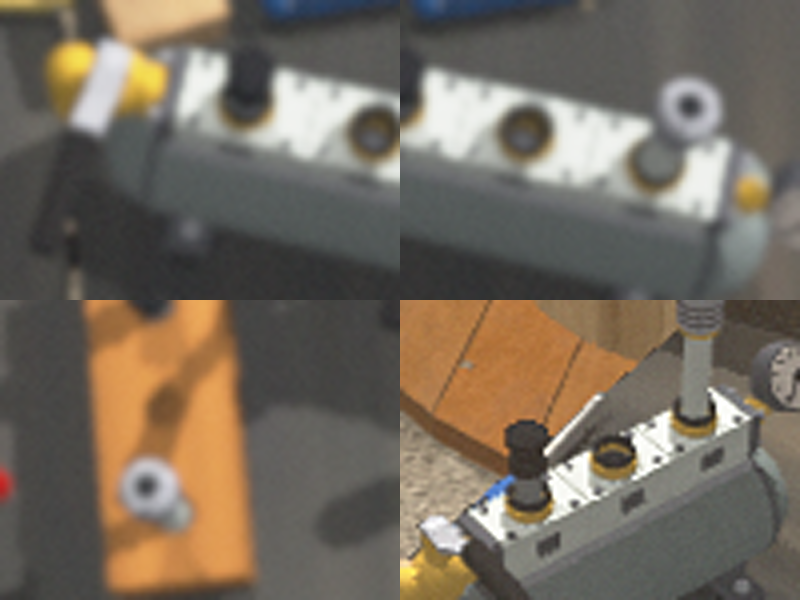

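The top view shows the stub at (336,325), the empty port at (500,244) between the plug (464,231) and the fitted stub (547,237), and the lever near (415,235) pointing at the robot. Unit yaw is about -0.235. Next I go over the guard and refine with the wrist camera.

```bash
cat >> h.py <<'E'
def look(name):
    import cv2
    p=np.array(r.current_tool_pos()); Rm=R.from_quat(r.current_ee_rot()).as_matrix()
    d=optics.get_image("wrist"); W=np.eye(4); W[:3,:3]=Rm; W[:3,3]=p
    d["camera_from_world"]=np.linalg.inv(W@d.pop("mount")); np.savez(f"{name}.npz",**d)
    return d
E
python3 - <<'E'
from h import *; import cv2
p=r.current_tool_pos(); r.move_linear([p[0],p[1],.42],vel=.4)
r.move_to([.55,.012,.42],down(1.336)); print(r.current_t(),r.current_q())
a=look("w1")
print((np.linalg.inv(a["camera_from_world"])).round(3)[:3].tolist())
r.move_to([.45,.268,.36],down(1.336)); b=look("w2"); print(r.current_t(),r.current_q())
cv2.imwrite("pics/w.png",np.hstack([cv2.resize(d["pixels"][:,:,::-1],(400,300),interpolation=cv2.INTER_AREA) for d in(a,b)]))
print((np.linalg.inv(b["camera_from_world"])).round(3)[:3].tolist())
E
```

```text
3.125 [-6.40386479e-02  2.36236338e-01  1.40087136e+00 -1.28946939e-04
  1.50454647e+00  1.71942761e-01]
[[0.972, -0.223, -0.07, 0.566], [-0.234, -0.928, -0.289, 0.086], [-0.0, 0.297, -0.955, 0.54]]
4.3167 [ 4.46210562e-01  2.11622706e-01  1.57121886e+00 -2.56183446e-04
  1.35817375e+00  6.82345117e-01]
[[0.972, -0.223, -0.069, 0.467], [-0.233, -0.929, -0.289, 0.342], [0.0, 0.297, -0.955, 0.481]]
```

View pics/w.png

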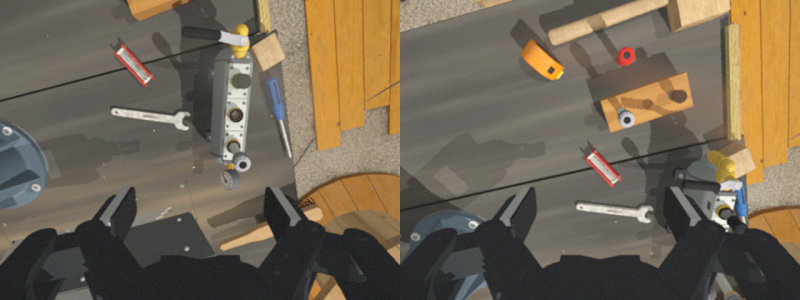

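w1 shows the port at about (235,115), the plug (240,80), the fitted stub (242,164) and the lever on the left at (185..243, 33..40). w2 shows the stub top at (626-400,119). Next, enlarged crops.

```bash
python3 - <<'E'
import cv2,numpy as np
c=lambda n,x0,y0:cv2.resize(np.load(f"{n}.npz")["pixels"][y0:y0+60,x0:x0+80,::-1],(400,300),interpolation=cv2.INTER_CUBIC)
cv2.imwrite("pics/crops2.png",np.vstack([np.hstack([c("w1",250,20),c("w1",290,130)]),np.hstack([c("w1",290,180),c("w2",275,135)])]))
E
```

```text
(no output)
```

View pics/crops2.png

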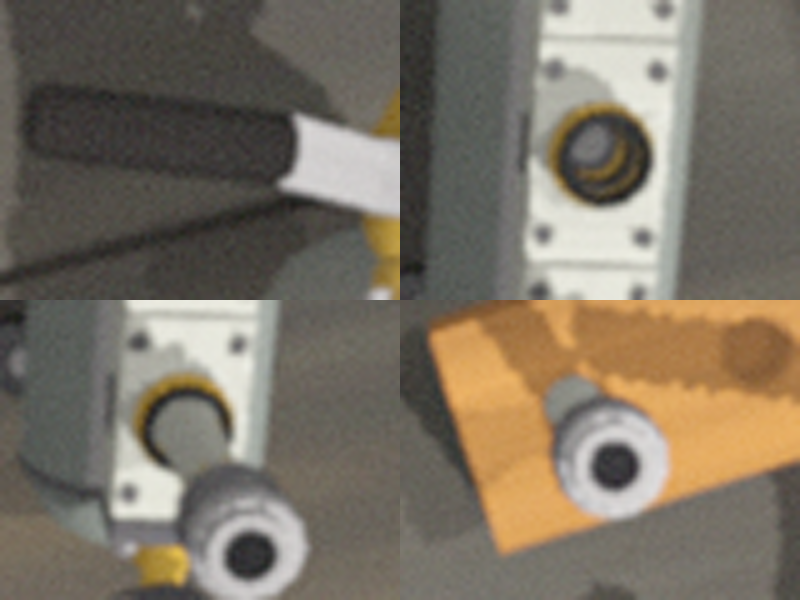

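```bash
python3 - <<'E'
from h import *
T=dict(np.load('top.npz'));S=dict(np.load('scene.npz'));A=dict(np.load('w1.npz'));B=dict(np.load('w2.npz'))
for n,d,u,v,z in [("port",A,330.2,160.2,.145),("port",T,349.7,170.7,.145),("port",S,287.7,158.7,.145),("screws",A,329.3,160.2,.133),
 ("fit",A,339.6,230.2,.234),("fit",T,382.5,165.8,.234),("fit",S,310,115.5,.234),("stub",B,317.6,167.6,.136),("stub",T,234.2,227,.136),("stub",S,256,259,.136),
 ("scrL1",A,320.3,143.7,.133),("scrL2",A,318.3,176.7,.133),("scrR1",A,341,143.7,.133),("scrR2",A,338,176.7,.133),
 ("gripout",A,255.2,43.2,.176),("gripin",A,308,49.5,.176),("gripout",T,283.3,192,.176),("gripin",T,291.5,173.5,.176)]: print(n,ray(d,u,v,z).round(4), round(float(d["depth"][int(v+.5),int(u+.5)]),3))
# check: depth-based 3D of wrist & top at stub/port rims
def cloud(d):
    v,u=np.mgrid[0:420,0:560]; z=d["depth"]; P=np.stack([(u-d["cx"])/d["fx"]*z,(v-d["cy"])/d["fy"]*z,z],-1)
    C=d["camera_from_world"]; return (P-C[:3,3])@C[:3,:3]
for d,n in((B,"w2"),(T,"top"),(S,"scene")):
    P=cloud(d).reshape(-1,3); m=np.linalg.norm(P[:,:2]-[.493,.268],axis=1)<.03
    for lo,hi in((.055,.07),(.07,.09),(.09,.1),(.108,.13),(.13,.145)):
        q=P[m&(P[:,2]>lo)&(P[:,2]<hi)]; print(n,lo,len(q),q.mean(0).round(4) if len(q) else'')
E
```

```text
port [0.6151 0.0121 0.145 ] 0.436
port [0.6145 0.009  0.145 ] 1.158
port [0.6132 0.0181 0.145 ] 1.017
screws [0.6154 0.0102 0.133 ] 0.43
fit [ 0.5999 -0.0474  0.234 ] 0.328
fit [ 0.6004 -0.0498  0.234 ] 1.021
fit [ 0.5996 -0.0432  0.234 ] 0.953
stub [0.4942 0.2727 0.136 ] 0.347
stub [0.494  0.2694 0.136 ] 1.108
stub [0.4966 0.2713 0.136 ] 0.821
scrL1 [0.6081 0.0341 0.133 ] 0.4
scrL2 [ 0.5968 -0.0082  0.133 ] 0.412
scrR1 [0.6343 0.0278 0.133 ] 0.401
scrR2 [ 0.6227 -0.0145  0.133 ] 0.412
gripout [0.5568 0.1593 0.176 ] 0.327
gripin [0.6103 0.1402 0.176 ] 0.33
gripout [0.5625 0.1573 0.176 ] 1.077
gripin [0.6034 0.1388 0.176 ] 1.085
w2 0.055 20 [0.4916 0.2788 0.0612]
w2 0.07 9 [0.4907 0.2793 0.0735]
w2 0.09 0 
w2 0.108 65 [0.4899 0.2815 0.1215]
w2 0.13 381 [0.4936 0.2737 0.1341]
top 0.055 7 [0.4903 0.2649 0.0619]
top 0.07 4 [0.4897 0.2639 0.0775]
top 0.09 0 
top 0.108 24 [0.4884 0.2632 0.1205]
top 0.13 98 [0.4946 0.269  0.1346]
scene 0.055 34 [0.4918 0.2781 0.0622]
scene 0.07 43 [0.4923 0.2786 0.0806]
scene 0.09 16 [0.4909 0.278  0.0938]
scene 0.108 91 [0.4896 0.2806 0.1206]
scene 0.13 112 [0.4945 0.2756 0.134 ]
```

```bash
python3 - <<'E'
from h import *; import cv2
q=down(1.316); x,y=.4945,.272
r.set_gripper(.65)
r.move_to([x,y,.22],q); r.move_linear([x,y,.1235],vel=.1)
print(r.current_contact_force())
r.set_gripper(0,30); r.set_gripper(0,90)
print(r.current_opening(),r.current_finger_force(),r.current_contact_force(),r.current_t())
r.move_linear([x,y,.22],vel=.12); print(r.current_opening(),r.current_contact_force())
r.move_to([.58,.02,.36],q); r.sleep(.2)
print(r.current_t(),r.current_tool_pos(),r.current_contact_force())
a=look("w3"); s=optics.get_image("scene"); np.savez("s3.npz",**s)
C=s["camera_from_world"]; p=C[:3,:3]@np.array([.58,.02,.3])+C[:3,3]; u,v=int(s["fx"]*p[0]/p[2]+s["cx"]),int(s["fy"]*p[1]/p[2]+s["cy"])
u0,v0=u-60,max(v-40,0); print(u0,v0)
cv2.imwrite("pics/h.png",np.hstack([cv2.resize(d[:,:,::-1],(400,400),interpolation=cv2.INTER_CUBIC) for d in(a["pixels"][100:400,130:430],s["pixels"][v0:v0+120,u0:u0+120])]))
E
```

```text
[-0.25349308  0.08523072 -0.7601277 ]
0.27699344085250055 87.87318313086871 [-0.15134848 -0.597312    6.41795442] 7.075
0.2742473986823535 [-0.44109776  0.01977608 -1.85456859]
9.3833 [0.57983736 0.02099436 0.35943589] [-0.53445551  0.2046728  -1.34189758]
241 66
```

View pics/h.png

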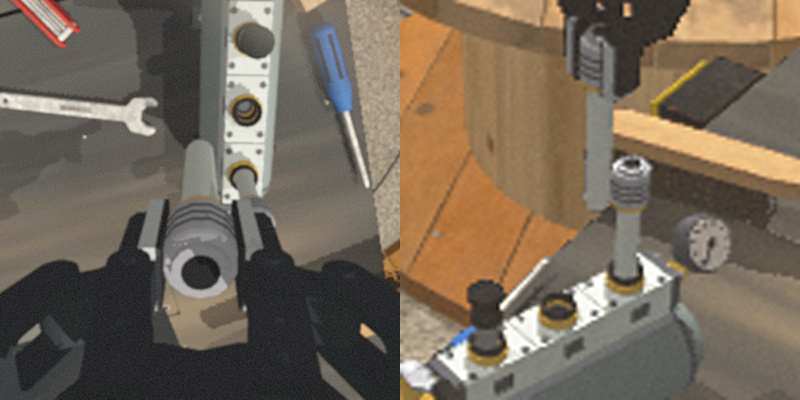

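The stub is held and looks upright. I'll overlay the ideal in-grasp model to measure offset and tilt.

```bash
python3 - <<'E'
from h import *; import cv2
p0=np.array([.57984,.02099,.35944])-[0,0,.1065]
def pr(d,P):
    C=d["camera_from_world"]; c=P@C[:3,:3].T+C[:3,3]; return np.c_[d["fx"]*c[:,0]/c[:,2]+d["cx"],d["fy"]*c[:,1]/c[:,2]+d["cy"]]
t=np.linspace(0,2*np.pi,60); out=[]
for n,(u0,v0,w,h),k in(("w3",(230,190,100,150),4),("s3",(280,60,60,90),6.6667)):
    d=dict(np.load(n+".npz")); im=cv2.resize(d["pixels"][v0:v0+h,u0:u0+w,::-1],(400,600),interpolation=cv2.INTER_CUBIC)
    for z,rad in((0,.006),(.0046,.008),(.087,.008),(.119,.009)):
        P=p0+np.c_[rad*np.cos(t),rad*np.sin(t),0*t+z]; u=pr(d,P); u=((u+.5-[u0,v0])*k-.5)
        cv2.polylines(im,[u.astype(int)],True,(0,0,255) ,1)
    out.append(im)
cv2.imwrite("pics/ov.png",np.hstack(out))
E
```

```text
(no output)
```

View pics/ov.png

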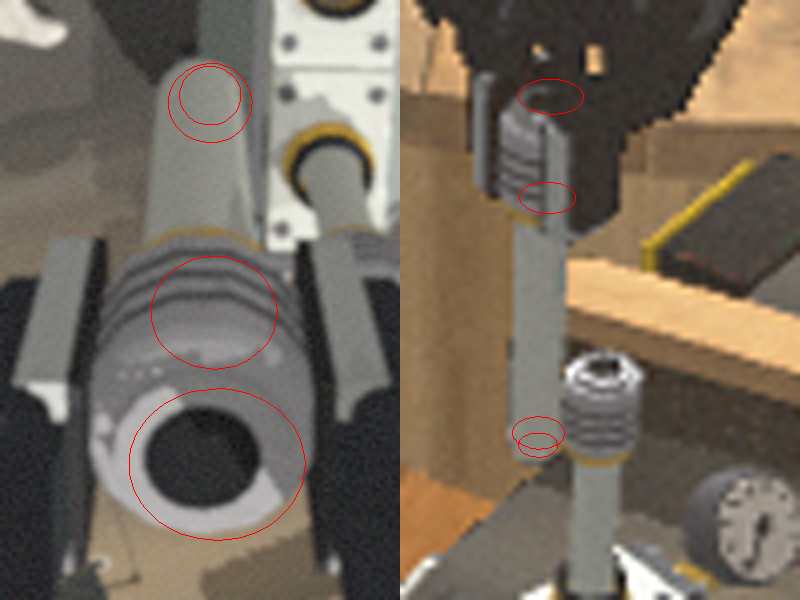

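The overlay shows the stub untilted, seen about 1.3 mm toward the unit's -x and 0.7 mm toward +y of ideal. Correcting relative to the port as seen by the same camera, I aim the TCP at about (.6161,.0106) and start inserting with force monitoring.

```bash
cat >> h.py <<'E'
Q=down(1.316); PX,PY=.6161,.0106
def dz(): return .2515-r.current_tool_pos()[2]
E
python3 - <<'E'
from h import *
r.move_to([PX,PY,.30],Q); r.move_linear([PX,PY,.2565],vel=.08); r.sleep(.3)
f0=np.array(r.current_contact_force()); np.save("f0.npy",f0); print(f0,r.current_tool_pos(),r.current_t())
for D in np.arange(-.004,.0121,.001):
    r.move_linear([PX,PY,.2515-D],vel=.03)
    f=np.array(r.current_contact_force())-f0
    print(round(D*1e3,1),round(dz()*1e3,2),f.round(2),round(r.current_t(),2))
    if f[2]>6 or np.hypot(f[0],f[1])>6: break
print(r.current_tool_pos(),np.array(r.current_torque()).round(2))
E
```

```text
[-0.55347231  0.33355399 -1.86796329] [0.61619529 0.01059132 0.25680181] 10.8583
-4.0 -3.92 [0.25 0.6  0.11] 11.11
-3.0 -2.91 [ 0.42 -0.34  0.36] 11.36
-2.0 -1.91 [-0.28 -0.5  -0.77] 11.61
-1.0 -0.91 [0.22 0.57 0.45] 11.86
0.0 0.08 [ 1.   -0.27  0.32] 12.11
1.0 1.05 [ 0.07 -0.25  0.18] 12.36
2.0 2.09 [ 0.71 -0.26  0.38] 12.61
3.0 3.03 [-0.61 -0.74  0.36] 12.86
4.0 3.96 [ 0.57 -0.53  1.51] 13.11
5.0 4.91 [ 1.28 -0.61  1.75] 13.36
6.0 5.84 [ 2.92 -1.77  2.37] 13.61
7.0 7.0 [ 4.89 -2.19  0.68] 13.86
8.0 8.03 [ 3.34 -2.62  1.81] 14.11
9.0 9.02 [ 4.65 -3.98  1.13] 14.36
[0.61621272 0.0105674  0.24247991] [-0.73 -1.01 -0.02]
```

It is in the bore with a lateral push of about 6 N. I'll continue with gentle lateral compliance.

```bash
cat > ins.py <<'E'
from h import *
f0=np.load("f0.npy")
def step(x,D,vel=.03,g=.00008):
    r.move_linear([x[0],x[1],.2515-D],vel=vel)
    f=np.array(r.current_contact_force())-f0
    s=g*f[:2]; n=np.hypot(*s); x=x+s*min(1,.0004/max(n,1e-9))
    print(round(D*1e3,2),round(dz()*1e3,2),f.round(1),((x-[PX,PY])*1e3).round(2),round(r.current_t(),2)); return x,f
E
python3 - <<'E'
from ins import *
x=np.array([PX+.0005,PY-.0004])
for D in [.009,.009,.010,.011,.012,.0135,.015,.0165,.018,.019,.020]:
    x,f=step(x,D)
    if f[2]>13 or np.hypot(f[0],f[1])>10: break
np.save("x.npy",x); print(r.current_opening(),np.array(r.current_torque()).round(2))
E
```

```text
9.0 9.05 [ 3.4 -2.6  1.4] [ 0.77 -0.6 ] 14.61
9.0 9.16 [ 2.1 -2.1  2.1] [ 0.94 -0.77] 14.86
10.0 10.31 [ 2.6 -1.1 -0.1] [ 1.14 -0.86] 15.11
11.0 11.28 [ 1.9 -0.7 -0.8] [ 1.29 -0.92] 15.36
12.0 12.17 [ 1.  -0.4 -0.6] [ 1.37 -0.95] 15.61
13.5 13.56 [ 1.  -0.3  0.5] [ 1.45 -0.97] 15.86
15.0 15.15 [ 0.8 -0.3  0.2] [ 1.52 -0.99] 16.11
16.5 16.65 [ 0.2 -1.2  0.8] [ 1.53 -1.09] 16.36
18.0 18.11 [ 0.6 -1.  -0.1] [ 1.58 -1.17] 16.61
19.0 19.07 [ 1.  -0.9  0.6] [ 1.66 -1.24] 16.86
20.0 20.1 [ 2.2 -0.4  0.7] [ 1.83 -1.27] 17.11
0.2761410285978527 [-0.19 -0.14 -0.02]
```

```bash
python3 - <<'E'
from ins import *
x=np.load("x.npy"); D=.020; peak=0; lo=99
while D<.0405:
    D+=.0005 if D<.0255 and peak<6 else .00025
    x,f=step(x,D); z=f[2]
    if z>peak: peak=z; 
    if z>17 or np.hypot(f[0],f[1])>12: break
np.save("x.npy",x); np.save("D.npy",D); print(r.current_opening())
E
```

```text
20.5 20.54 [-0.3  0.2  1. ] [ 1.81 -1.26] 17.36
21.0 20.98 [-0.9 -0.7  2.4] [ 1.74 -1.31] 17.61
21.5 21.4 [ 0.3 -2.1  4.1] [ 1.76 -1.47] 17.86
22.0 21.82 [-1.  -1.2  5.4] [ 1.69 -1.57] 18.11
22.5 22.13 [-0.9 -0.1  6.8] [ 1.62 -1.58] 18.36
22.75 22.21 [-1.  -0.9  9.3] [ 1.53 -1.65] 18.61
23.0 22.3 [-2.6 -0.8 10.6] [ 1.33 -1.72] 18.86
23.25 22.48 [ 0.8 -0.5 10.9] [ 1.39 -1.76] 19.11
23.5 22.64 [-2.  -0.2 10.9] [ 1.24 -1.77] 19.36
23.75 22.96 [-0.2 -0.5 10. ] [ 1.22 -1.81] 19.61
24.0 23.46 [ 0.4 -0.9  7.6] [ 1.25 -1.88] 19.86
24.25 23.5 [-0.   0.2  9.4] [ 1.25 -1.87] 20.11
24.5 23.55 [-1.2 -0.4 10.9] [ 1.15 -1.9 ] 20.36
24.75 23.62 [-0.9 -0.6 11.7] [ 1.08 -1.95] 20.61
25.0 23.88 [-0.6 -0.7 10.9] [ 1.03 -2.01] 20.86
25.25 24.29 [ 0.  -0.3  9.9] [ 1.04 -2.03] 21.11
25.5 24.82 [-0.3 -0.2  8.4] [ 1.02 -2.05] 21.36
25.75 25.11 [0.5 1.  8.4] [ 1.06 -1.97] 21.61
26.0 25.5 [ 0.7 -0.8  7.6] [ 1.11 -2.04] 21.86
26.25 25.8 [0.3 0.2 6.9] [ 1.13 -2.02] 22.11
26.5 26.06 [-0.7 -0.7  7.5] [ 1.08 -2.08] 22.36
26.75 26.34 [0.7 0.3 7.4] [ 1.13 -2.05] 22.61
27.0 26.66 [ 0.6 -0.7  7. ] [ 1.18 -2.1 ] 22.86
2
[... 1508 characters left out ...]
2.12] 30.86
35.25 35.1 [0.1 0.1 7.1] [ 1.63 -2.11] 31.11
35.5 35.35 [-1.   0.5  7.3] [ 1.55 -2.07] 31.36
35.75 35.45 [ 0.6 -0.1  7.9] [ 1.6  -2.08] 31.61
36.0 35.72 [-0.4  0.5  8.7] [ 1.56 -2.04] 31.86
36.25 35.98 [0.1 0.2 8.3] [ 1.57 -2.02] 32.11
36.5 36.21 [-0.7  0.3  8.3] [ 1.51 -1.99] 32.36
36.75 36.37 [-1.2  0.1  9.2] [ 1.42 -1.98] 32.61
37.0 36.4 [-0.5 -0.2 10.7] [ 1.38 -2.  ] 32.86
37.25 36.45 [-1.7  0.5 12.4] [ 1.24 -1.96] 33.11
37.5 36.48 [-0.9  0.3 13.3] [ 1.17 -1.93] 33.36
37.75 36.55 [-1.5 -0.2 15.2] [ 1.05 -1.95] 33.61
38.0 36.62 [-1.1  0.2 16.3] [ 0.96 -1.93] 33.86
38.25 36.67 [-0.9 -0.2 16.3] [ 0.88 -1.95] 34.11
38.5 36.69 [-1.9  0.  17.7] [ 0.73 -1.94] 34.36
0.274311846602986
```

The hard stop is felt clearly: depth froze at about 36.6 mm while force rose from 8 to 17.7 N. Next I relax, release and check.

```bash
python3 - <<'E'
from ins import *; import cv2
x=np.load("x.npy"); x,f=step(x,.0372)
r.set_gripper(.6); p=r.current_tool_pos(); print(p,r.current_contact_force(),r.current_t())
r.move_linear([p[0],p[1],.33],vel=.2)
r.set_gripper(0,40)
a=look("w4"); s=optics.get_image("scene"); np.savez("s4.npz",**s); print(r.current_t())
v,u=np.mgrid[0:420,0:560]; z=s["depth"]; C=s["camera_from_world"]
P=(np.stack([(u-s["cx"])/s["fx"]*z,(v-s["cy"])/s["fy"]*z,z],-1)-C[:3,3])@C[:3,:3]; P=P.reshape(-1,3)
for c in((.616,.0105),(.60,-.047)):
    m=(np.hypot(*(P[:,:2]-c).T)<.02)&(P[:,2]>.2); print(c,m.sum(),np.percentile(P[m,2],[50,90,97]) if m.any() else '')
cv2.imwrite("pics/s4.png",np.hstack([cv2.resize(s["pixels"][85:205,225:345,::-1],(400,400),interpolation=cv2.INTER_CUBIC),cv2.resize(a["pixels"][0:300,200:500,::-1],(400,400))]))
E
```

```text
37.2 36.41 [ 0.7  1.2 11.2] [ 0.79 -1.85] 34.61
[0.61664346 0.00864748 0.21387031] [ 0.89021137 -0.58822925 -0.46918488] 34.9917
36.35
(0.616, 0.0105) 750 [0.3493685  0.40902163 0.4178645 ]
(0.6, -0.047) 178 [0.22331285 0.23331383 0.23413467]
```

View pics/s4.png

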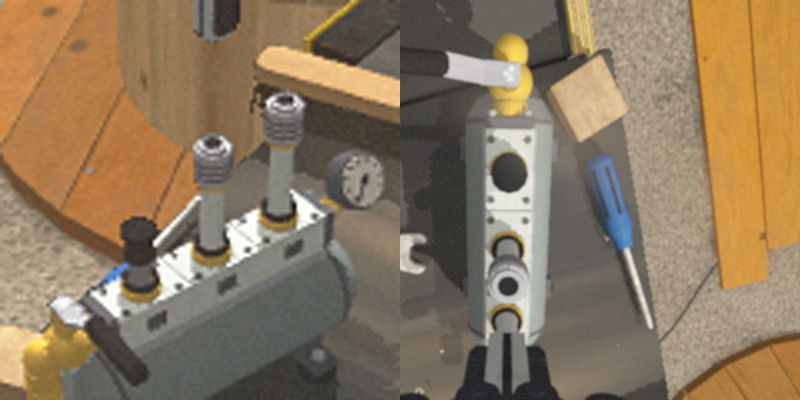

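The stub stands upright and fully home, and the lever is still shut. Next, swing the lever.

```bash
python3 - <<'E'
from h import *
ux=np.array([.9677,-.2522]);uy=np.array([.2522,.9677])
piv=np.array([.6165,.0100])+.122*uy; d=dict(np.load("w4.npz")); print(piv,ray(d,282.5,54,.178))
def pos(th,off,rad=.072):
    u=-np.cos(th)*ux+np.sin(th)*uy; t=np.sin(th)*ux+np.cos(th)*uy
    return piv+rad*u-off*t
f0=None
p=pos(.1,.036); r.move_to([*p,.26],Q); r.move_linear([*p,.174],vel=.15); f0=np.array(r.current_contact_force())
for off in(.026,.018): r.move_linear([*pos(.1,off),.174],vel=.06)
print((np.array(r.current_contact_force())-f0).round(1),r.current_t())
for th in np.arange(.2,1.63,.1):
    th=min(th,1.57)
    r.move_linear([*pos(th,.018),.174],rot=down(1.316-th),vel=.06)
    f=np.array(r.current_contact_force())-f0; print(round(th,2),f.round(1),round(r.current_t(),2))
    if np.hypot(f[0],f[1])>12: break
np.save("th.npy",th)
E
```

```text
[0.6472684 0.1280594] [0.64732515 0.12481874 0.178     ]
[-1.3  0.  -1.5] 38.2917
0.2 [-0.8 -0.5 -0.8] 38.64
0.3 [ 0.9 -0.6  0.3] 38.92
0.4 [-0.5  0.7 -0.5] 39.19
0.5 [ 0.   0.3 -0.4] 39.47
0.6 [-1.  -0.2 -0.9] 39.74
0.7 [ 0.  -0.3  0. ] 40.02
0.8 [-0.4 -0.4 -0.7] 40.29
0.9 [-0.6 -0.1 -0.8] 40.57
1.0 [ 0.3 -0.5  0. ] 40.84
1.1 [ 0.  -0.1  0.6] 41.12
1.2 [-0.8 -0.1 -0.7] 41.39
1.3 [-0.4 -0.8 -1.2] 41.67
1.4 [ 0.1  0.2 -0.7] 41.94
1.5 [-0.4 -0.2 -1.6] 42.22
1.57 [-0.4 -0.6 -0.5] 42.47
```

```bash
python3 - <<'E'
from h import *; import cv2
s=optics.get_image("scene"); t=optics.get_image("top"); np.savez("t5.npz",**t)
cv2.imwrite("pics/s5.png",np.hstack([cv2.resize(d[:,:,::-1],(400,400),interpolation=cv2.INTER_CUBIC) for d in(s["pixels"][90:230,190:330],t["pixels"][100:220,250:370])]))
print(r.current_t(),r.current_tool_pos(),r.current_opening())
E
```

```text
42.5667 [0.64778059 0.20214833 0.17406232] 0.0018359757285352411
```

View pics/s5.png

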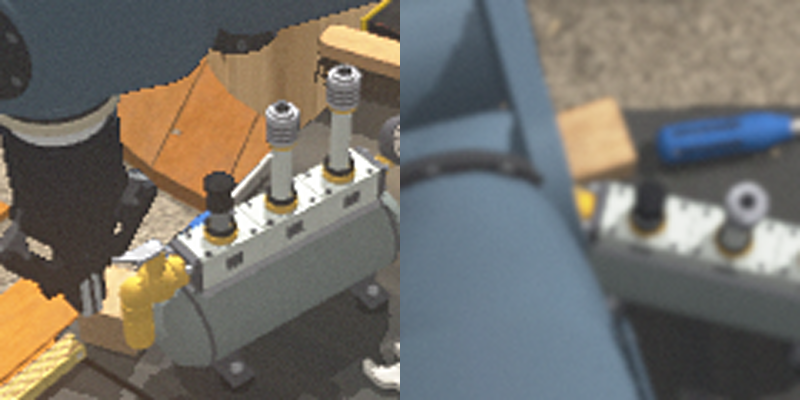

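The lever is swung and lies behind the finger, and the stub is still home. I'll push on until the lever's stop is felt, then back off and check.

```bash
python3 - <<'E'
from h import *; import cv2
ux=np.array([.9677,-.2522]);uy=np.array([.2522,.9677])
p=np.array(r.current_tool_pos())[:2]; f0=np.array([0,0,0.])
for i in range(1,13):
    r.move_linear([*(p+ux*.002*i),.174],vel=.04)
    f=np.array(r.current_contact_force()); print(i*2,f.round(1),round(r.current_t(),2))
    if -(f[:2]@ux)>7: break
c=np.array(r.current_tool_pos())[:2]-ux*.03
r.move_linear([*c,.174],vel=.15); r.move_linear([*c,.33],vel=.2); r.move_to([.55,.1,.36],Q)
a=look("w6"); print(r.current_t()); cv2.imwrite("pics/w6.png",cv2.resize(a["pixels"][:,:,::-1],(800,600),interpolation=cv2.INTER_CUBIC))
E
```

```text
2 [-0.4  0.2 -0.4] 42.82
4 [-2.4  2.4  1.5] 43.07
6 [-13.1   3.8   5.4] 43.32
46.1833
```

View pics/w6.png

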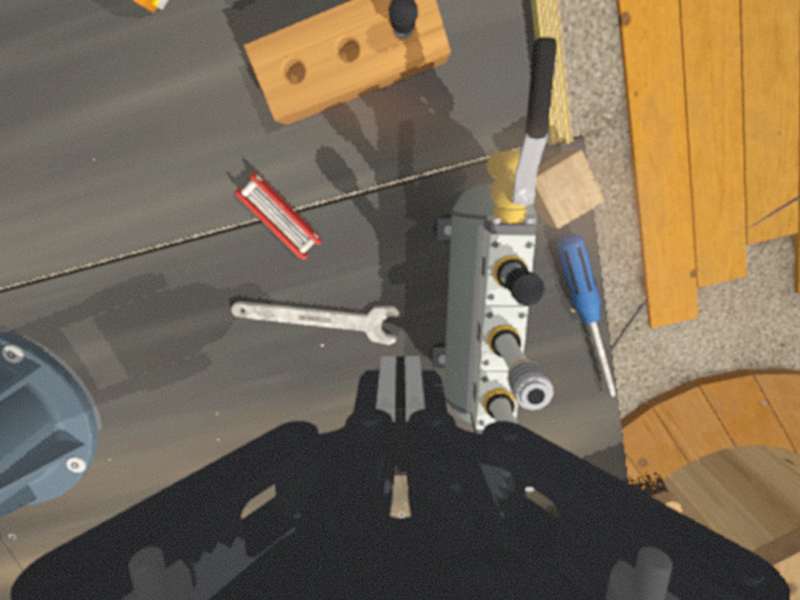

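The lever lies in line with the row, from (525,195) to (543,45), and its stop was felt. The stub stands in the middle port and the gripper is clear.

```bash
python3 -c "
from cell import r
print(r.hand_in(),r.current_t())"
```

```text
the job is handed in; nothing more can be done
the job is handed in; nothing more can be done
```

The stub was pushed in until the hard stop was felt (about 37 mm deep, about 18 N peak push) and released, then the lever was swung open to its stop; the job was handed in at about 46 s, and no verdict came back.

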